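Close and lock the film clamp

ROBOT

A 7-joint arm with a two-finger parallel gripper is mounted at the origin on the work surface. World frame = base frame: x ahead of the robot, y to its left, z up, the work surface at z = 0. Lengths are in m, angles in degrees, forces in N, time in s.
With the tool pointing down it reaches from about 0.35 to 0.9 m from the base axis. Payload 8.1 kg.
Tool frame: the origin (TCP) lies at the very end of the fingers, on their centre line; the grasp point (between the pads) lies 19 mm behind it; z points along the fingers, y is the line along which they close (so a half turn about z gives the same grasp; the last joint's range is limited). The gripper opens to 92 mm and grips with 3 to 60 N. Pads are 19 mm wide; open, the fingers measure 130 mm over their backs; the gripper's body (75 mm by 190 mm) begins 47 mm behind the grasp point.
Start: joints at [66.887, 24.895, 1.432, 90.138, -0.665, 64.973, -4.303], TCP at [0.185, -0.597, 0.227] pointing down, gripper open.
Joint ranges: [-149.89, 149.89], [-25.12, 119.58], [-72.63, 75.52], [4.76, 147.25], [-75.54, 255.54], [6.69, 114.76], [-157.13, 157.13]. Speed limits (degrees/s): [127.2, 127.2, 172.46, 172.46, 180, 180, 180].

INTERFACE

Orientations are given as [roll, pitch, yaw] about the fixed x, y, z axes, in that order (R = Rz(yaw) Ry(pitch) Rx(roll)).
In Python, from plant import robot gives the robot as it stands. The module is installed in compiled form; this text tells all that it offers.
- The arm moves only by the shell command python3 -m inch 'ROWS' [FORCE]. ROWS is JSON, a list of rows, each an object of numbers: "ax", "ay", "az": the turn, a rotation vector about the tool's x, y, z as a fraction of full scale; "tx", "ty", "tz": the shift along the tool's x, y, z as a fraction of full scale; "grip": the opening, from -1 (shut) to 1 (fully open). A call has 1 to 20 rows; each row shifts and turns the commanded pose from where the row before left it, along the tool's axes as they then stand; what a row does not reach is not made up. Full scale, the value 1, is 0.03 m for a shift and 0.1 rad for a turn. A row lasts 1/8 s, in which the tool goes at most 62.5 mm and 10.7 degrees, less where a joint would pass 70% of its speed; a pose out of reach is approached as far as the arm can. A call with a number of a shift or a turn outside -1 to 1 is refused whole. A call with a gripper value outside its range is refused whole. The fingers move at their own pace and stop on an object; FORCE is the grip in N (left out, the last holds). Time passes only in rows, so rows that do not move let the fingers close. It gives the time, the measured TCP pose, the force, the opening and the grip force at its end, in the units of the state.
- robot.get_obs(): the state, without advancing time (a new reading comes with each control period).
- robot.capture(name): name is "side" or "top"; returns a dict with "color" (480x640x3 uint8, red, green, blue), "intrinsics" (3x3 intrinsics, pixels), "k1" (the pictures are not rectified: a ray, as slopes to the right and down, at radius r is drawn at 1 + k1 r^2 times it, then the intrinsics apply), "R" (3x3) and "t" (3): a world point X has camera coordinates R X + t. Camera axes: x right, y down, z forward; pixel columns grow to the right and rows downward; lengths in m; the calibration is good to about 2 mm. A picture is of the moment at which its call begins. There is no depth.
- robot.sign_off(): hands the job in; it is judged then, once.
The state is a dict: "t": time; "joint_pos": joint angles; "qd": joint speeds; "effort": joint torques, N m; "position": TCP position; "ee_rot": TCP orientation; "contact_force": force on the tool from outside, world axes, zero at the start; "ft_torque": the same for the moment, N m; "finger_gap": finger opening in m; "grasp_force": force on a finger pad.
Only numpy, scipy, OpenCV 4.12 (cv2) and the standard library are available. Lean on these libraries where they do the work, as an engineer would, in place of code of your own. Each camera call takes 0.05 s, during which the arm holds its last target. There are 200 camera calls.

TASK

On the film bench, close and lock the clamp that has the L-shaped slot: with the fingertips, push its upright knob along the long leg of the slot to the corner, then sideways to the very end of the short leg, and leave it there. Only push the knob: do not take it between the fingers and do not pull it up. Leave the clamp with the straight slot and everything else on the bench as it is.

Things in the scene. Friction and masses are not known exactly. Their poses are not given: they have to be found in the camera images.
- lock_clamp: The film clamp to close, screwed to the bench: an aluminium slot block 132 mm (x) by 108 mm (y), flat top 30 mm up, with an L-shaped slot 18 mm wide; beyond it, at +x, a film bed 114 mm long, 12 mm high, with a 30 mm high end fence. Only the knob stands above 32 mm. Origin: on the table under the middle of the slot block; x points to the film bed, y left, z up.
- lock_slot_start (a point): Near end of the L slot's long leg: pin centre, on the block's top face; at clamp x = -36, y = -20 mm. Axes as the clamp's. The long leg runs straight along the clamp's +x.
- lock_slot_corner (a point): Corner of the L slot: pin centre, on the block's top face; at clamp x = +36, y = -20 mm. Axes as the clamp's. Here the slot turns square to the clamp's left (+y); the walls are real, so the pin cannot cut the corner.
- lock_slot_end (a point): End of the L slot's short leg, where the knob locks: pin centre, on the block's top face; at clamp x = +36, y = +16 mm. Axes as the clamp's.
- lock_knob_top (a point): Centre of the top of the L-slot clamp's black upright knob: a cylinder 22 mm across, from 32 to 68 mm above the table, on a 15 mm pin that rides in the slot. It always stands upright and stays where it is left. Axes as the clamp's.
- lock_jaw (a joint): How far knob and jaw have gone along the long leg, in m: 0 at the near end, about 0.072 at the corner (stop at 0.0735). The jaw is a steel bar on two rods that goes with the knob over the film bed. About 2.5 N of friction plus 6 N per m/s; no spring.
- lock_pin (a joint): How far the knob has gone sideways towards the clamp's +y, in m: 0 in the long leg, about 0.036 at the end of the short leg (stop at 0.0375); loose by 1.5 mm in the slot. About 2 N of friction plus 6 N per m/s; no spring.
- lock_knob (a joint): How far the knob has been pulled up, in m, 0 to 0.015. A spring holds it down with 7.5 N, rising 0.15 N per mm. It is to stay down.
- plain_clamp: The other film clamp, to be left alone: same size, make and frame as the first, but its slot is one straight leg along its x, with no corner.
- plain_knob_top (a point): Centre of the top of the straight-slot clamp's knob, which has the same size and height as the other.
- loupe: Bystander: black magnifying loupe, 38 mm across, 42 mm high, standing near the two clamps. Origin: centre of its underside.
- core: Bystander: white plastic film core, a ring 50 mm across, 16 mm high, lying flat. Origin: centre of its underside.
- film_can: Bystander: round aluminium film can, 127 mm across, 26 mm high. Origin: centre of its underside.
- flat_can: Bystander: round steel film can, 102 mm across, 20 mm high. Origin: centre of its underside.
- cement: Bystander: small amber bottle of film cement, 34 mm across, 75 mm high. Origin: centre of its underside.
- tape: Bystander: clear tape roll lying flat, 60 mm across, 18 mm high. Origin: centre of its underside.
- steel_rule: Bystander: steel rule, 160 x 25 x 5 mm, lying flat. Origin: centre of its underside.

How it is judged (in metres and radians):
On the way, in this order (a step that is already met when the one before it is completed fails the run):
1. the knob has been pushed along the long leg to the corner (value of joint lock_jaw above 0.0685 m and value of joint lock_pin below 0.018 m).
2. the knob is at the end of the short leg (value of joint lock_jaw above 0.0685 m and value of joint lock_pin above 0.0325 m and value of joint lock_knob below 0.003 m), for 0.1 s.
At the end, for the whole second after the job is handed in: The L-slot clamp's knob is at rest at the end of the short leg: at least 32.5 of the 36 mm sideways and 68.5 of the 72 mm along, and not pulled up (under 3 mm) (all of step 2 and velocity of joint lock_pin between -0.01 and 0.01 m/s and velocity of joint lock_jaw between -0.01 and 0.01 m/s); the robot touches nothing.
It fails at once if the knob is pulled up (more than 4 mm) (value of joint lock_knob above 0.004 m).
It fails at once if the knob is taken between the fingers (grasp point within 10 mm of the knob's axis, below 10 mm over its top) (horizontal distance between the grasp point and lock_knob_top below 0.01 m and z of the grasp point in the frame of lock_knob_top below 0.01 m).
It fails at once if the straight-slot clamp's knob is moved by more than 5 mm (distance of plain_knob_top from where it was at the start of the episode above 0.005 m).
It fails at once if a bystander is moved or lifted by more than 20 mm, or the bottle or loupe is tipped (distance of any of loupe, core, film_can, flat_can, cement, tape, steel_rule from where it was at the start of the episode above 0.02 m or angle between any of cement, loupe's own z axis and vertical above 0.4 rad).
It also fails if it takes over 40 s, if anything falls off the work surface, if the arm or the gripper's body presses on something with over 40 N, if the wrist force passes 120 N, or if a joint passes its speed limit or range.

## Working session

There is one attempt and no reset: what is moved stays moved. The work goes in short steps, Python scripts to look and compute and a shell command to move; the robot and the scene stay as the last step left them, time stands still between calls to the robot, and variables do not carry over. Pictures are saved under pics/ and viewed, at most 10 in all, crops included, and the job is handed in when it is done.

```bash
mkdir -p pics; cat > h.py <<'E'
import numpy as np, cv2, json
from plant import robot
def snap(n,f):
    c=robot.capture(n); cv2.imwrite(f'pics/{f}.png',c['color'][:,:,::-1]); np.savez(f'pics/{f}.npz',**{k:c[k] for k in('intrinsics','k1','R','t')})
def pix2world(f,uv,z):
    c=np.load(f'pics/{f}.npz');K=c['intrinsics'];k1=float(c['k1'])
    p=cv2.undistortPoints(np.array(uv,float).reshape(-1,1,2),K,np.array([k1,0,0,0.]))[:,0]
    R,t=c['R'],c['t'];C=-R.T@t
    d=np.c_[p,np.ones(len(p))]@R
    return C+d*((z-C[2])/d[:,2])[:,None]
E
python3 - <<'E'
from h import *
snap('top','top1');snap('side','side1')
o=robot.get_obs();print(o)
E
```

```text
{'t': 0.1, 'joint_pos': array([66.88461932, 24.92999585,  1.43024879, 90.18155009, -0.66376587,
       64.9737961 , -4.30290714]), 'qd': array([ 0.09318833, -0.11205435, -0.01962182, -0.11784821, -0.00106511,
       -0.00729626,  0.04318915]), 'effort': array([ 4.02759659e-03, -6.69131112e+01,  9.88736339e-01, -3.15144217e+01,
       -6.03799056e-02,  3.74498684e-02,  4.02139131e-05]), 'position': array([ 0.18502385, -0.59652625,  0.22606583]), 'ee_rot': array([-1.79923315e+02,  7.52104515e-03,  1.72338329e+01]), 'contact_force': array([-0.53867239,  0.56644395, -0.47825266]), 'ft_torque': array([ 0.03661753, -0.07720804,  0.0151551 ]), 'grasp_force': 0.0, 'finger_gap': 0.09206988407845894}
```

View pics/top1.png

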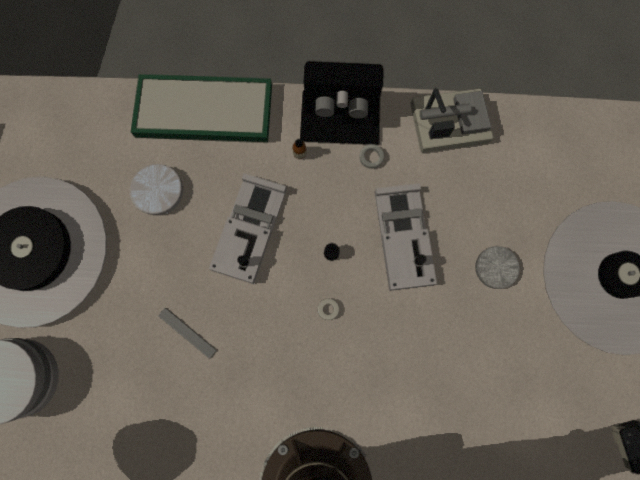

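View pics/side1.png

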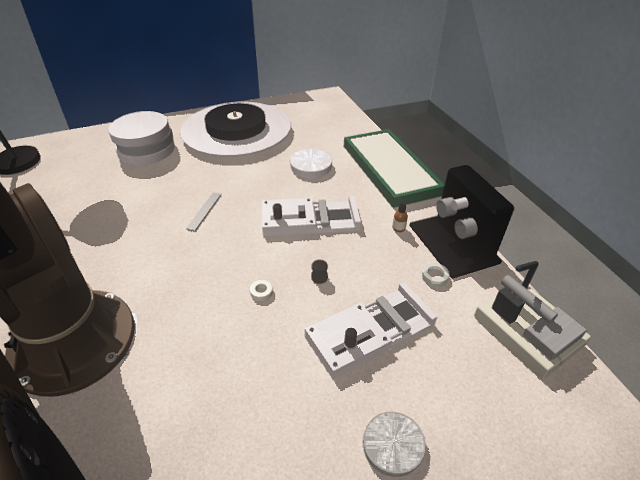

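The top view shows the candidate L-slot clamp near (250,230) with its knob near (243,260), and the straight-slot clamp near (407,238). The loupe is at (332,252) between them. I'll enlarge the left clamp.

```bash
python3 - <<'E'
from h import *
a=cv2.imread('pics/top1.png')
cv2.imwrite('pics/c1.png',cv2.resize(a[170:290,200:300],None,fx=5,fy=5,interpolation=cv2.INTER_CUBIC))
b=cv2.imread('pics/side1.png')
cv2.imwrite('pics/c2.png',cv2.resize(b[180:250,250:370],None,fx=6,fy=6,interpolation=cv2.INTER_CUBIC))
E
```

```text
(no output)
```

View pics/c1.png

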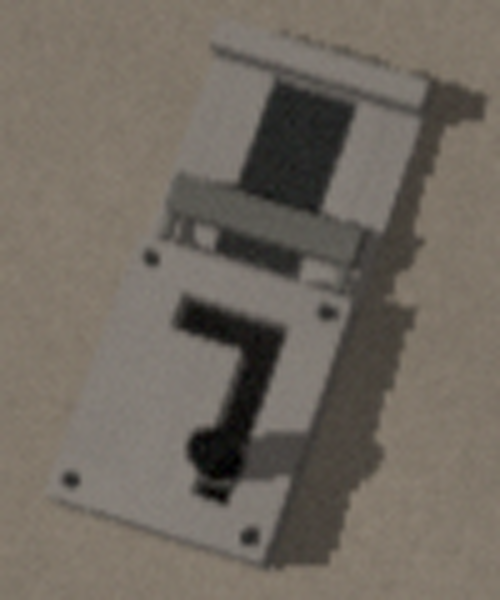

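View pics/c2.png

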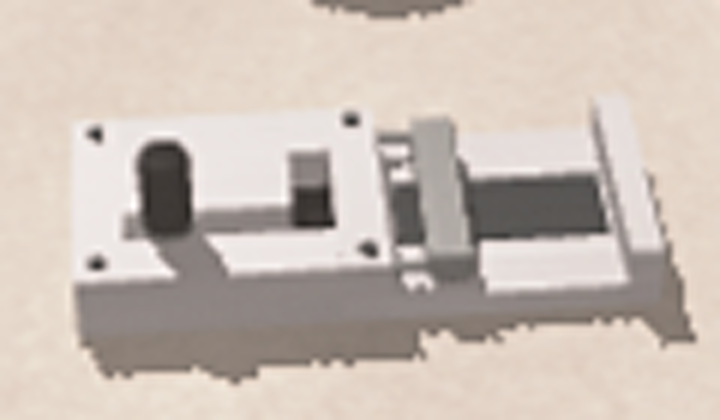

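The enlarged views confirm this is the L-slot clamp. In crop 1 the knob top is near (210,448), the slot's outer corner near (287,325) and its short leg's end near (182,310). The screws are at (152,258), (327,312), (71,480) and (250,537).

```bash
python3 - <<'E'
from h import *
np.set_printoptions(precision=4,suppress=True)
f=lambda l,ox,oy,s:[((x+.5)/s-.5+ox,(y+.5)/s-.5+oy) for x,y in l]
S=pix2world('top1',f([(152,258),(327,312),(71,480),(250,537)],200,170,5),.03)
S2=pix2world('side1',f([(351,119),(368,248),(95,133),(96,263)],250,180,6),.03)
for s in(S,S2):
    c=s.mean(0);d=(s[0]+s[1]-s[2]-s[3])[:2];e=(s[0]-s[1]+s[2]-s[3])[:2]
    print(s[:,:2].tolist(),c,np.degrees(np.arctan2(d[1],d[0])),np.degrees(np.arctan2(-e[0],e[1])),np.linalg.norm(d)/2,np.linalg.norm(e)/2)
    a=np.arctan2(d[1],d[0]);R=np.array([[np.cos(a),-np.sin(a)],[np.sin(a),np.cos(a)]])
    print('start,corner,end',[c[:2]+R@p for p in np.array([(-36,-20),(36,-20),(36,16)])/1000])
    for n,q,k,z in(('top1',f([(210,448)],200,170,5),'knob',.068),('side1',f([(163,152)],250,180,6),'knob',.068),('top1',f([(287,325),(182,305),(230,500)],200,170,5),'slot',.03)):
        w=pix2world(n,q,z);print(n,k,w[:,:2],((w[:,:2]-c[:2])@R).tolist())
for n,p,z in(('top1',(332,252),.042),('side1',(320,265),.042),('top1',(420,259),.068),('top1',(156,189),.026),('top1',(298,147),.075),('top1',(160,313),.005),('top1',(215,353),.005)): print(p,pix2world(n,[p],z))
E
```

```text
[[0.5900728554217389, 0.23265782083094919], [0.5676134405193789, 0.14756663037065634], [0.4818488775754352, 0.2618360635669632], [0.4590724496075822, 0.17610931098210322]] [0.5247 0.2045 0.03  ] -14.910916139551649 -14.832538455583048 0.11215921347885746 0.08835305759615182
start,corner,end [array([0.4847, 0.1945]), array([0.5543, 0.176 ]), array([0.5636, 0.2107])]
top1 knob [[0.4939 0.1916]] [[-0.02637656414806857, -0.02038993472109394]]
side1 knob [[0.4948 0.195 ]] [[-0.026356155779132306, -0.01688835046520581]]
top1 slot [[0.5605 0.166 ]
 [0.5679 0.2165]
 [0.4759 0.1867]] [[0.04451124169942951, -0.02798514923706343], [0.038669900511825075, 0.022689130731746106], [-0.04247750389108538, -0.029766415032321053]]
[[0.5915473222411338, 0.23662213109356434], [0.5685326334380298, 0.1509290867642381], [0.4825950206320446, 0.2655208133491801], [0.4594439020701921, 0.18042628369387315]] [0.5255 0.2084 0.03  ] -14.993125257144104 -15.126196904121436 0.11286271612833858 0.0884585739162898
start,corner,end [array([0.4856, 0.1984]), array([0.5551, 0.1797]), array([0.5644, 0.2145])]
top1 knob [[0.4939 0.1916]] [[-0.026203829326901695, -0.02435651739640102]]
side1 knob [[0.4948 0.195 ]] [[-0.026188445119590686, -0.02085490746256035]]
top1 slot [[0.5605 0.166 ]
 [0.5679 0.2165]
 [0.4759 0.1867]] [[0.04469480131222972, -0.031850012903318556], [0.03878075770328719, 0.018815833634747117], [-0.04229129894158186, -0.0337560899947605]]
(332, 252) [[ 0.5247 -0.0124  0.042 ]]
(320, 265) [[ 0.5312 -0.0111  0.042 ]]
(420, 259) [[ 0.5129 -0.2118  0.068 ]]
(156, 189) [[0.6633 0.4208 0.026 ]]
(298, 147) [[0.7664 0.0785 0.075 ]]
(160, 313) [[0.3671 0.3847 0.005 ]]
(215, 353) [[0.282  0.2471 0.005 ]]
```

The clamp is at about (0.525, 0.206) with yaw −15°. The knob is at about (0.494, 0.194), roughly 10 mm along the long leg already. I'll shut the gripper and turn the tool to yaw −15°, so that its x lies along clamp +x and its y along clamp −y.

```bash
python3 -m inch '[{"az":0.94,"grip":-1},{"az":0.94,"grip":-1},{"az":0.94,"grip":-1},{"az":0.94,"grip":-1},{"az":0.94,"grip":-1},{"az":0.92,"grip":-1},{"grip":-1}]' 20
cat > rel.py <<'E'
from h import *
np.set_printoptions(precision=2,suppress=True)
o=robot.get_obs();a=np.radians(-15);R=np.array([[np.cos(a),-np.sin(a)],[np.sin(a),np.cos(a)]])
print('clamp mm',1000*(o['position'][:2]-[.525,.2065])@R,'z',1000*o['position'][2],'rpy',o['ee_rot'],'j',o['joint_pos'],'F_clamp',o['contact_force'][:2]@R,o['contact_force'][2],'gap',o['finger_gap'],'t',o['t'])
E
python3 rel.py
```

```text
clamp mm [-120.55 -863.66] z 226.06582614491683 rpy [-179.92    0.01   17.23] j [66.88 24.93  1.43 90.18 -0.66 64.97 -4.3 ] F_clamp [-0.67  0.41] -0.478252663815167 gap 0.09206988407845894 t 0.1validation failed for argument at $[0]...
```

The rows were refused, probably because every key has to be present.

```bash
python3 -m inch '[{"ax":0,"ay":0,"az":0.94,"tx":0,"ty":0,"tz":0,"grip":-1},{"ax":0,"ay":0,"az":0.94,"tx":0,"ty":0,"tz":0,"grip":-1},{"ax":0,"ay":0,"az":0.94,"tx":0,"ty":0,"tz":0,"grip":-1},{"ax":0,"ay":0,"az":0.94,"tx":0,"ty":0,"tz":0,"grip":-1},{"ax":0,"ay":0,"az":0.94,"tx":0,"ty":0,"tz":0,"grip":-1},{"ax":0,"ay":0,"az":0.92,"tx":0,"ty":0,"tz":0,"grip":-1},{"ax":0,"ay":0,"az":0,"tx":0,"ty":0,"tz":0,"grip":-1}]' 20
python3 rel.py
```

```text
t: 0.98
position: [0.1851, -0.5967, 0.2263]
ee_rot: [-180.0, 0.0, -14.9]
contact_force: [0.1, 0.1, -0.1]
finger_gap: 0.0261
grasp_force: 0.0
clamp mm [-120.41 -863.78] z 226.33422024876432 rpy [-179.97    0.04  -14.93] j [ 61.9   24.89   8.68  90.63  -4.01  64.83 -33.43] F_clamp [0.03 0.1 ] -0.09167065862213525 gap 0.02608446761839829 t 0.975
```

```bash
python3 -m inch '[{"ax":0,"ay":0,"az":0,"tx":0.36,"ty":-1,"tz":0,"grip":-1},{"ax":0,"ay":0,"az":0,"tx":0.36,"ty":-1,"tz":0,"grip":-1},{"ax":0,"ay":0,"az":0,"tx":0.36,"ty":-1,"tz":0,"grip":-1},{"ax":0,"ay":0,"az":0,"tx":0.36,"ty":-1,"tz":0,"grip":-1},{"ax":0,"ay":0,"az":0,"tx":0.36,"ty":-1,"tz":0,"grip":-1},{"ax":0,"ay":0,"az":0,"tx":0.36,"ty":-1,"tz":0,"grip":-1},{"ax":0,"ay":0,"az":0,"tx":0.36,"ty":-1,"tz":0,"grip":-1},{"ax":0,"ay":0,"az":0,"tx":0.36,"ty":-1,"tz":0,"grip":-1},{"ax":0,"ay":0,"az":0,"tx":0.36,"ty":-1,"tz":0,"grip":-1},{"ax":0,"ay":0,"az":0,"tx":0.36,"ty":-1,"tz":0,"grip":-1},{"ax":0,"ay":0,"az":0,"tx":0.36,"ty":-1,"tz":0,"grip":-1},{"ax":0,"ay":0,"az":0,"tx":0.36,"ty":-1,"tz":0,"grip":-1},{"ax":0,"ay":0,"az":0,"tx":0.36,"ty":-1,"tz":0,"grip":-1},{"ax":0,"ay":0,"az":0,"tx":0.36,"ty":-1,"tz":0,"grip":-1}]'
python3 rel.py
```

```text
t: 2.72
position: [0.4401, -0.2294, 0.2267]
ee_rot: [180.0, 0.0, -14.8]
contact_force: [0.8, -0.9, 0.4]
finger_gap: -0.0
grasp_force: 0.0
clamp mm [  30.84 -443.  ] z 226.70371483231892 rpy [179.99   0.   -14.83] j [ 24.31  13.19  -3.59 107.43   0.96  59.41 -84.5 ] F_clamp [ 1.05 -0.68] 0.36301545328839263 gap -1.207518797527999e-05 t 2.725
```

```bash
python3 -m inch '[{"ax":0,"ay":0,"az":0,"tx":-0.23,"ty":-1,"tz":0,"grip":-1},{"ax":0,"ay":0,"az":0,"tx":-0.23,"ty":-1,"tz":0,"grip":-1},{"ax":0,"ay":0,"az":0,"tx":-0.23,"ty":-1,"tz":0,"grip":-1},{"ax":0,"ay":0,"az":0,"tx":-0.23,"ty":-1,"tz":0,"grip":-1},{"ax":0,"ay":0,"az":0,"tx":-0.23,"ty":-1,"tz":0,"grip":-1},{"ax":0,"ay":0,"az":0,"tx":-0.23,"ty":-1,"tz":0,"grip":-1},{"ax":0,"ay":0,"az":0,"tx":-0.23,"ty":-1,"tz":0,"grip":-1},{"ax":0,"ay":0,"az":0,"tx":-0.23,"ty":-1,"tz":0,"grip":-1},{"ax":0,"ay":0,"az":0,"tx":-0.23,"ty":-1,"tz":0,"grip":-1},{"ax":0,"ay":0,"az":0,"tx":-0.23,"ty":-1,"tz":0,"grip":-1},{"ax":0,"ay":0,"az":0,"tx":-0.23,"ty":-1,"tz":0,"grip":-1},{"ax":0,"ay":0,"az":0,"tx":-0.23,"ty":-1,"tz":0,"grip":-1},{"ax":0,"ay":0,"az":0,"tx":-0.23,"ty":-1,"tz":0,"grip":-1},{"ax":0,"ay":0,"az":0,"tx":-0.23,"ty":-1,"tz":0,"grip":-1},{"ax":0,"ay":0,"az":0,"tx":0,"ty":0,"tz":0,"grip":-1}]'
python3 rel.py
```

```text
t: 4.6
position: [0.4544, 0.2029, 0.2267]
ee_rot: [-179.9, 0.0, -14.6]
contact_force: [-0.2, -0.9, 0.2]
finger_gap: 0.0002
grasp_force: 0.0
clamp mm [-67.26 -21.7 ] z 226.66615467301384 rpy [-179.94    0.03  -14.62] j [ -13.37   14.7   -20.56  106.18    5.83   60.12 -140.84] F_clamp [ 0.04 -0.9 ] 0.22361435632322674 gap 0.00020400155870006103 t 4.6
```

```bash
python3 -m inch '[{"ax":0,"ay":0,"az":0,"tx":0,"ty":0,"tz":1,"grip":-1},{"ax":0,"ay":0,"az":0,"tx":0,"ty":0,"tz":1,"grip":-1},{"ax":0,"ay":0,"az":0,"tx":0,"ty":0,"tz":1,"grip":-1},{"ax":0,"ay":0,"az":0,"tx":0,"ty":0,"tz":1,"grip":-1},{"ax":0,"ay":0,"az":0,"tx":0,"ty":0,"tz":1,"grip":-1},{"ax":0,"ay":0,"az":0,"tx":0,"ty":0,"tz":0.6,"grip":-1},{"ax":0,"ay":0,"az":0,"tx":0,"ty":0,"tz":0.4,"grip":-1},{"ax":0,"ay":0,"az":0,"tx":0,"ty":0,"tz":0,"grip":-1}]'
python3 rel.py; python3 - <<'E'
from h import *
snap('side','s2');snap('top','t2')
b=cv2.imread('pics/s2.png')[120:250,240:390];a=cv2.imread('pics/t2.png')[180:310,180:330]
cv2.imwrite('pics/c3.png',np.vstack([cv2.resize(i,None,fx=4,fy=4,interpolation=cv2.INTER_CUBIC)[:300 if k==1 else 300] if 0 else cv2.resize(i,(346,300),interpolation=cv2.INTER_CUBIC) for k,i in enumerate((b,a))]))
E
```

```text
t: 5.6
position: [0.4546, 0.1997, 0.0463]
ee_rot: [179.9, 0.0, -15.0]
contact_force: [0.3, -1.1, -0.4]
finger_gap: 0.0003
grasp_force: 0.0
clamp mm [-66.2  -24.76] z 46.25608027632463 rpy [179.94   0.05 -14.96] j [ -16.91   28.08  -17.12  117.55   13.56   36.28 -148.08] F_clamp [ 0.6  -0.96] -0.38665464321285126 gap 0.0003395690449548036 t 5.6
```

View pics/c3.png

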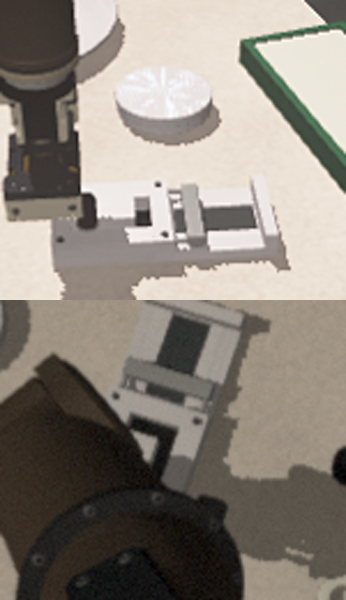

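The side crop shows the gripper body just behind the knob (crop (87,210)), with the L slot clear. I'll push along the long leg now, keeping watch on joint 7 near its limit.

```bash
python3 -m inch '[{"ax":0,"ay":0,"az":0,"tx":0.4,"ty":-0.15,"tz":0.1,"grip":-1},{"ax":0,"ay":0,"az":0,"tx":0.3,"ty":0,"tz":0,"grip":-1},{"ax":0,"ay":0,"az":0,"tx":0.3,"ty":0,"tz":0,"grip":-1},{"ax":0,"ay":0,"az":0,"tx":0.3,"ty":0,"tz":0,"grip":-1},{"ax":0,"ay":0,"az":0,"tx":0.3,"ty":0,"tz":0,"grip":-1},{"ax":0,"ay":0,"az":0,"tx":0,"ty":0,"tz":0,"grip":-1}]'
python3 rel.py
```

```text
t: 6.45
position: [0.5034, 0.1917, 0.0436]
ee_rot: [180.0, -0.0, -15.0]
contact_force: [-0.0, -0.4, 0.0]
finger_gap: 0.0004
grasp_force: 0.0
clamp mm [-16.99 -19.91] z 43.64159153993944 rpy [179.99  -0.04 -15.04] j [ -14.34   31.09  -16.68  111.94   13.73   38.83 -144.54] F_clamp [ 0.08 -0.38] 0.007910838252236877 gap 0.000390561388252587 t 6.45
```

```bash
python3 -m inch '[{"ax":0,"ay":0,"az":0,"tx":0.3,"ty":0,"tz":0,"grip":-1},{"ax":0,"ay":0,"az":0,"tx":0.3,"ty":0,"tz":0,"grip":-1},{"ax":0,"ay":0,"az":0,"tx":0.3,"ty":0,"tz":0,"grip":-1}]'
python3 rel.py; python3 - <<'E'
from h import *
snap('side','s3')
b=cv2.imread('pics/s3.png')[150:250,240:390]
cv2.imwrite('pics/c4.png',cv2.resize(b,None,fx=5,fy=5,interpolation=cv2.INTER_CUBIC))
E
```

```text
t: 6.82
position: [0.5289, 0.1849, 0.0436]
ee_rot: [180.0, 0.0, -15.0]
contact_force: [-3.2, -0.1, 0.8]
finger_gap: 0.0007
grasp_force: 1.5
clamp mm [  9.34 -19.89] z 43.59678987506211 rpy [179.96   0.02 -14.98] j [ -12.85   32.59  -16.56  108.84   13.69   40.52 -142.4 ] F_clamp [-3.06 -0.9 ] 0.8116177210173509 gap 0.0006649280392966794 t 6.825
```

View pics/c4.png

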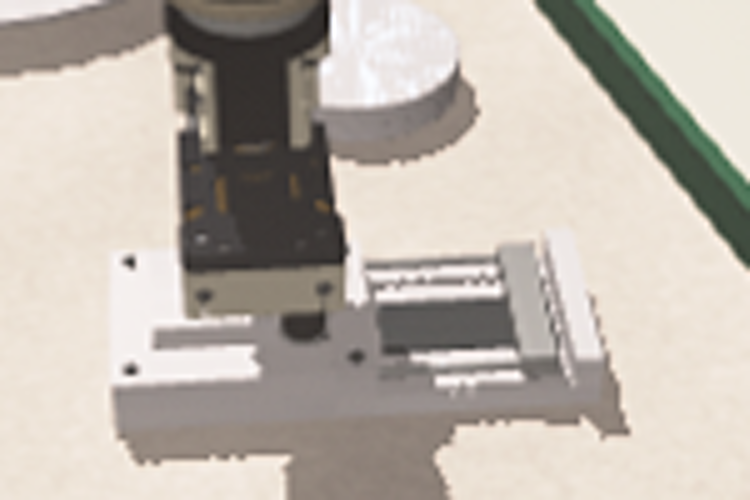

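The knob is moving with the fingers: its base is at crop (303,327) and the jaw is nearly at the fence. I'll inch on to the corner stop.

```bash
python3 -m inch '[{"ax":0,"ay":0,"az":0,"tx":0.1,"ty":0,"tz":0,"grip":-1},{"ax":0,"ay":0,"az":0,"tx":0.08,"ty":0,"tz":0,"grip":-1},{"ax":0,"ay":0,"az":0,"tx":0.04,"ty":0,"tz":0,"grip":-1}]'
python3 rel.py
```

```text
t: 7.25
position: [0.5344, 0.1835, 0.0436]
ee_rot: [180.0, 0.0, -15.0]
contact_force: [-4.8, 0.2, 2.0]
finger_gap: 0.0004
grasp_force: 2.6
clamp mm [ 15.06 -19.77] z 43.57933359258566 rpy [179.96   0.04 -14.97] j [ -12.55   32.94  -16.55  108.13   13.68   40.9  -141.95] F_clamp [-4.67 -1.04] 2.000695529437695 gap 0.00036661024716174107 t 7.25
```

```bash
python3 -m inch '[{"ax":0,"ay":0,"az":0,"tx":0.05,"ty":0,"tz":0,"grip":-1},{"ax":0,"ay":0,"az":0,"tx":0.04,"ty":0,"tz":0,"grip":-1}]'
python3 rel.py
```

```text
t: 7.5
position: [0.5349, 0.1834, 0.0435]
ee_rot: [179.9, 0.2, -14.9]
contact_force: [-12.4, 0.9, 8.7]
finger_gap: 0.0006
grasp_force: 6.4
clamp mm [ 15.56 -19.77] z 43.50385179153995 rpy [179.9    0.22 -14.91] j [ -12.44   33.06  -16.62  107.9    13.6    41.18 -141.75] F_clamp [-12.18  -2.34] 8.695259412784727 gap 0.0005805975543067329 t 7.5
```

The rise in force shows the stop has been reached. I'll back off, go round to the knob's −y side, and line up.

```bash
python3 -m inch '[{"ax":0,"ay":0,"az":0,"tx":-0.4,"ty":0,"tz":0,"grip":-1},{"ax":0,"ay":0,"az":0,"tx":-0.4,"ty":0,"tz":0,"grip":-1},{"ax":0,"ay":0,"az":0,"tx":0,"ty":0.5,"tz":0,"grip":-1},{"ax":0,"ay":0,"az":0,"tx":0,"ty":0.5,"tz":0,"grip":-1},{"ax":0,"ay":0,"az":0,"tx":0,"ty":0.5,"tz":0,"grip":-1},{"ax":0,"ay":0,"az":0,"tx":0.5,"ty":0,"tz":0,"grip":-1},{"ax":0,"ay":0,"az":0,"tx":0.5,"ty":0,"tz":0,"grip":-1},{"ax":0,"ay":0,"az":0,"tx":0.4,"ty":0,"tz":0,"grip":-1},{"ax":0,"ay":0,"az":0,"tx":0,"ty":0,"tz":0,"grip":-1}]'
python3 rel.py; python3 - <<'E'
from h import *
snap('side','s4')
b=cv2.imread('pics/s4.png')[150:250,240:390]
cv2.imwrite('pics/c5.png',cv2.resize(b,None,fx=5,fy=5,interpolation=cv2.INTER_CUBIC))
E
```

```text
t: 8.62
position: [0.5445, 0.1348, 0.0435]
ee_rot: [-180.0, -0.0, -15.0]
contact_force: [0.5, 0.4, 0.3]
finger_gap: 0.0005
grasp_force: 0.0
clamp mm [ 37.44 -64.25] z 43.54079992160322 rpy [-179.98   -0.03  -15.02] j [  -7.43   32.62  -16.62  108.8    13.74   40.46 -137.1 ] F_clamp [0.35 0.48] 0.3362661671119134 gap 0.0005160793881220762 t 8.625
```

View pics/c5.png

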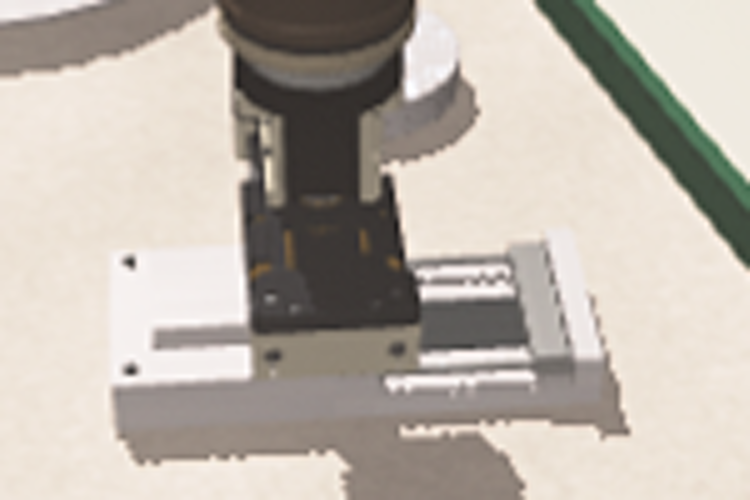

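The jaw now stands close to the fence (crop x about 545), so the corner is reached and the fingers are on the knob's −y side. Next I'll push sideways.

```bash
python3 -m inch '[{"ax":0,"ay":0,"az":0,"tx":0,"ty":-0.3,"tz":0,"grip":-1},{"ax":0,"ay":0,"az":0,"tx":0,"ty":-0.3,"tz":0,"grip":-1},{"ax":0,"ay":0,"az":0,"tx":0,"ty":-0.3,"tz":0,"grip":-1}]'
python3 rel.py
```

```text
t: 9.05
position: [0.5498, 0.1614, 0.0436]
ee_rot: [179.9, 0.0, -14.9]
contact_force: [-0.6, -2.3, 1.2]
finger_gap: 0.0006
grasp_force: 1.6
clamp mm [ 35.66 -37.15] z 43.64251175875762 rpy [179.94   0.03 -14.94] j [ -10.02   33.48  -16.49  106.98   13.7    41.52 -139.19] F_clamp [-0.01 -2.37] 1.248671652379968 gap 0.0005621245518307712 t 9.05
```

```bash
python3 -m inch '[{"ax":0,"ay":0,"az":0,"tx":0,"ty":-0.25,"tz":0,"grip":-1},{"ax":0,"ay":0,"az":0,"tx":0,"ty":-0.25,"tz":0,"grip":-1}]'
python3 rel.py
```

```text
t: 9.3
position: [0.5538, 0.1758, 0.0436]
ee_rot: [180.0, 0.0, -15.0]
contact_force: [-1.6, -3.4, 1.0]
finger_gap: 0.0005
grasp_force: 1.8
clamp mm [ 35.81 -22.21] z 43.61091950881842 rpy [179.96   0.03 -14.96] j [ -11.33   34.03  -16.42  105.83   13.66   42.1  -140.25] F_clamp [-0.71 -3.67] 0.9686239551591529 gap 0.0004652012759617445 t 9.3
```

Contact is steady at about 3 N. I'll inch to the stop.

```bash
python3 -m inch '[{"ax":0,"ay":0,"az":0,"tx":0,"ty":-0.12,"tz":0,"grip":-1},{"ax":0,"ay":0,"az":0,"tx":0,"ty":-0.1,"tz":0,"grip":-1}]'
python3 rel.py
```

```text
t: 9.55
position: [0.5556, 0.1819, 0.0436]
ee_rot: [180.0, 0.0, -15.0]
contact_force: [-2.8, -3.0, 1.4]
finger_gap: 0.0001
grasp_force: 1.8
clamp mm [ 35.92 -15.88] z 43.613158894109745 rpy [179.97   0.02 -14.97] j [ -11.87   34.27  -16.39  105.33   13.65   42.35 -140.68] F_clamp [-1.91 -3.63] 1.4446542049999205 gap 0.00014072093195168612 t 9.55
```

```bash
python3 -m inch '[{"ax":0,"ay":0,"az":0,"tx":0,"ty":-0.06,"tz":0,"grip":-1},{"ax":0,"ay":0,"az":0,"tx":0,"ty":-0.04,"tz":0,"grip":-1}]'
python3 rel.py
```

```text
t: 9.8
position: [0.5564, 0.1846, 0.0436]
ee_rot: [180.0, 0.0, -15.0]
contact_force: [-2.8, -3.0, 2.1]
finger_gap: 0.0003
grasp_force: 1.9
clamp mm [ 35.97 -13.08] z 43.63527239206501 rpy [179.98   0.02 -14.98] j [ -12.11   34.38  -16.38  105.1    13.64   42.47 -140.88] F_clamp [-1.89 -3.61] 2.111673932524016 gap 0.0002729859074827349 t 9.8
```

```bash
python3 -m inch '[{"ax":0,"ay":0,"az":0,"tx":0,"ty":-0.05,"tz":0,"grip":-1},{"ax":0,"ay":0,"az":0,"tx":0,"ty":-0.05,"tz":0,"grip":-1}]'
python3 rel.py
```

```text
t: 10.05
position: [0.5566, 0.1854, 0.0436]
ee_rot: [179.8, 0.1, -15.0]
contact_force: [-6.9, -10.8, 8.6]
finger_gap: 0.0007
grasp_force: 6.3
clamp mm [ 36.   -12.16] z 43.58569310503515 rpy [179.8    0.06 -15.04] j [ -12.34   34.46  -16.27  104.91   13.68   42.71 -141.09] F_clamp [ -3.88 -12.19] 8.565672711697935 gap 0.0006805150909308037 t 10.05
```

The stop is reached: the force is 12 N at TCP y = −12.2, against −12.5 predicted. I'll back off sideways, rise and look.

```bash
python3 -m inch '[{"ax":0,"ay":0,"az":0,"tx":0,"ty":0.3,"tz":0,"grip":-1},{"ax":0,"ay":0,"az":0,"tx":0,"ty":0.7,"tz":0,"grip":-1},{"ax":0,"ay":0,"az":0,"tx":0,"ty":0.7,"tz":0,"grip":-1},{"ax":0,"ay":0,"az":0,"tx":0,"ty":0,"tz":-1,"grip":-1},{"ax":0,"ay":0,"az":0,"tx":0,"ty":0,"tz":-1,"grip":-1},{"ax":0,"ay":0,"az":0,"tx":-1,"ty":0.3,"tz":-1,"grip":-1},{"ax":0,"ay":0,"az":0,"tx":-1,"ty":0.3,"tz":-1,"grip":-1},{"ax":0,"ay":0,"az":0,"tx":-1,"ty":1,"tz":-1,"grip":-1},{"ax":0,"ay":0,"az":0,"tx":-1,"ty":1,"tz":0,"grip":-1},{"ax":0,"ay":0,"az":0,"tx":0,"ty":1,"tz":0,"grip":-1},{"ax":0,"ay":0,"az":0,"tx":0,"ty":1,"tz":0,"grip":-1},{"ax":0,"ay":0,"az":0,"tx":0,"ty":1,"tz":0,"grip":-1},{"ax":0,"ay":0,"az":0,"tx":0,"ty":1,"tz":0,"grip":-1},{"ax":0,"ay":0,"az":0,"tx":0,"ty":0,"tz":0,"grip":-1}]'
python3 rel.py; python3 - <<'E'
from h import *
snap('side','s5');snap('top','t5')
b=cv2.imread('pics/s5.png')[150:250,240:390];a=cv2.imread('pics/t5.png')[170:290,190:340]
cv2.imwrite('pics/c6.png',np.vstack([cv2.resize(b,(450,300),interpolation=2),cv2.resize(a,(375,300),interpolation=2)[:, :].copy() if 0 else cv2.copyMakeBorder(cv2.resize(a,(375,300),interpolation=2),0,0,0,75,0)]))
E
```

```text
t: 11.8
position: [0.376, -0.0246, 0.1936]
ee_rot: [180.0, -0.0, -15.3]
contact_force: [-0.1, 0.5, -0.1]
finger_gap: 0.0003
grasp_force: 0.0
clamp mm [ -84.15 -261.82] z 193.6328740149538 rpy [179.95  -0.02 -15.25] j [  10.64    4.83  -15.96  123.37    1.75   52.   -111.6 ] F_clamp [-0.24  0.42] -0.09978885586986963 gap 0.00029704081723072617 t 11.8
```

View pics/c6.png

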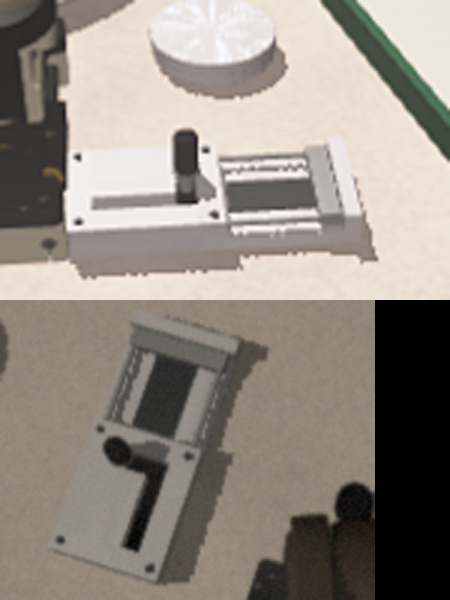

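The knob stands at the end of the short leg: (117,450) in the lower crop and (185,137) in the upper one. The jaw is at the fence. The robot is clear and high above the loupe, which stands untouched. I'll do a numeric check and then hand in.

```bash
python3 - <<'E'
from h import *
a=np.radians(-15);R=np.array([[np.cos(a),-np.sin(a)],[np.sin(a),np.cos(a)]])
for n,p in(('t5',(190+116/2.5,170+149/2.5)),('s5',(240+185/3,150+137/3))):
    print((pix2world('pics/'+n if 0 else n,[p],.068)[0,:2]-[.525,.2065])@R*1000)
print(robot.get_obs()['contact_force'])
print(robot.sign_off())
E
```

```text
[35.02022386 11.83734957]
[37.77526868 13.60927937]
[0.73153999 0.47557766 0.73312423]
the job is handed in; nothing more can be done
None
```

The L-slot clamp's knob was pushed to the corner stop and then to the end-of-slot stop (both felt as a jump to about 12 N), left there, and the job is handed in; the final images put it 2–4 mm short of the end sideways, about the camera's accuracy, and sign-off returned no verdict.

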